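# Tighten a sight glass's retaining ring with the pin spanner

## Task

Take the two-pin spanner from its stand, feel its pins gently into the two holes of the slack steel ring in the round sight-glass cell, turn the ring clockwise (seen from above) home against its stop and nip it up to about 0.4 N m (0.3 to 0.7) for a moment. Then put the spanner back in its stand, upright, both pins fully down in the stand's holes. Turn the ring only with the spanner, press on the cell with no more than 30 N, and leave the other things on the bench where they are.

Things in the scene. Friction and masses are not known exactly. Their poses are not given: they have to be found in the camera images.
- housing: Sight-glass cell, fixed to the bench: round aluminium flange 88 mm across and 10 mm high, on it a round body 70 mm across whose rim is 40 mm above the bench, with an open bore 54 mm across. Two short hose ports stick out along its +-y to 48 mm from the axis, 21 mm up. Origin: on the axis at bench height; z up.
- ring_face (a point): On the cell's axis in the plane of the ring's upper face, 36 mm above the bench (4 mm below the rim) at rest; axes as the housing's, does not turn with the ring. Ring and window lie on a wave spring: pushed down they give 0.5 mm per newton after the first newton, up to 4 mm (about 9 N), then are solid; this point moves with them.
- ring_axis (a point): On the cell's axis at the bottom of the ring's holes (29 mm above the bench), moving with ring_face. Steel ring: 52 mm across outside, 22 mm inside, 7 mm thick; two opposite round through holes 9 mm across, centres 18 mm from the axis, closed below by the dark window. No reading gives where the holes are round the axis: see ring, and find them by feel or sight.
- ring (a joint): Turn of the ring against the window (rad): 0 = home on its stop, negative = slack (starts -0.8 to -0.4, free to -1.1); grows clockwise seen from above. Running friction 0.12 N m: light rubbing does not turn it. The line of its holes stands, counter-clockwise from the housing's x axis, at -ring - window + e (modulo half a turn), e fixed, unknown, within +-0.3 rad.
- window (a joint): Twist (rad) of the gasketed window with the ring's stop; 0 at rest, positive clockwise seen from above. A torsion spring of 5 N m per rad: torque on the ring = 5 x this value (0.4 N m = 0.08 rad). It returns to 0 when the spanner lets go, the ring staying home.
- spanner_grip (a point): Centre of the spanner's grey handle, a flat upright block 46 mm along the spanner's x, 14 mm thick along its y, 44 mm high, to be gripped across the 14 mm. The pin tips are 56 mm below this point, the underside of the cross bar 42 mm below, the handle's top 22 mm above. z up along the spanner.
- spanner: Loose two-pin spanner, 160 g +-25 %, upright in its stand. Under the handle a 13 mm round neck, then a steel cross bar 52 mm along x, 16 mm along y, 10 mm high; from it two steel pins stick 14 mm down, 6 mm thick with 1.5 mm chamfered feet, at +-18 mm along x. Origin midway between the pin tips.
- spanner_pins (a point): Midway between the tips of the spanner's two pins; axes as the handle's. Pins resting on the ring at 4 to 6 N and turned slowly drop in when over the holes: the sprung ring jumps up round them and the force on the tool falls.
- stand_top (a point): Centre of the upper face of the spanner's stand, a fixed grey block 84 (its x) x 44 (its y) x 24 mm high; two round holes 10 mm across, 18 mm deep, at +-18 mm along its x. With the spanner home its bar rests on this face and the pin tips are 14 mm below it. z up.
- timer: square white bench timer, 63x63x21 mm; a bystander, loose; origin at its underside
- petri: clear petri dish, 56 mm wide, 12 mm high; a bystander, loose; origin at its underside
- tweezers: steel tweezers, 131 mm long, 9 mm high; a bystander, loose; origin at its underside
- jar: empty glass jar, 54 mm wide, 74 mm high; a bystander, loose; origin at its underside
- tape: roll of label tape, 68 mm wide, 18 mm high; a bystander, loose; origin at its underside
- cap: white screw cap, 34 mm wide, 15 mm high; a bystander, loose; origin at its underside
- tub: white plastic tub with a lid, 53 mm wide, 46 mm high; a bystander, loose; origin at its underside
Things that resemble listed ones, but are neither listed nor needed, are in the scene too. What is shaped like the part that bears stand_top but blue or brown is not meant. Leave any purple look-alike of the spanner alone.

How it is judged:
On the way, in this order (a step that is already met when the one before it is completed fails the run):
1. both pins of the spanner are at least 3 mm down in the ring's holes (z of spanner_pins in the frame of ring_face below -0.003 m and horizontal distance between spanner_pins and ring_face below 0.0035 m), for 0.2 s.
2. with the spanner in its holes the ring is home against its stop (within 0.04 rad) and held with at least 0.25 N m (window twisted by 0.05 rad) (z of spanner_pins in the frame of ring_face below -0.002 m and horizontal distance between spanner_pins and ring_face below 0.0035 m and value of joint ring above -0.04 rad and value of joint window above 0.05 rad), for 0.2 s.
At the end, for the whole second after the job is handed in: The ring is home (ring above -0.05 rad) and relaxed (window below 0.03 rad); the spanner stands at rest and upright (within 0.1 rad) in its stand, its pins in the stand's holes (within 5 mm of the middle, tips at least 11 mm below the stand's upper face) (value of joint ring above -0.05 rad and value of joint window below 0.03 rad and horizontal distance between spanner_pins and stand_top below 0.005 m and z of spanner_pins in the frame of stand_top below -0.011 m and angle between spanner_grip's own z axis and vertical below 0.1 rad and angle between the x axis of spanner_grip and the x axis of stand_top, either way round below 0.2 rad and linear speed of spanner below 0.02 m/s); the robot touches nothing.
It fails at once if the ring is overtightened: more than 0.75 N m (window above 0.15 rad) (value of joint window above 0.15 rad).
It fails at once if the spanner presses on the cell with more than 40 N (contact force between spanner and housing above 40 N).
It fails at once if the robot itself pushes on the cell (more than 3 N) (contact force between any of the arm, the fingers and housing above 3 N).
It fails at once if the spanner is dropped or tipped over (angle between spanner_grip's own z axis and vertical above 0.6 rad).
It fails at once if a bystander is moved by more than 30 mm (distance of any of timer, petri, tweezers, jar, tape, cap, tub from where it was at the start of the episode above 0.03 m).
It also fails if it takes over 72 s, if anything falls off the work surface, if the arm or the gripper's body presses on something with over 40 N, if the wrist force passes 120 N, or if a joint passes its speed limit or range.

## Robot

A 6-joint arm with a two-finger parallel gripper is mounted at the origin on a cart in front of the work surface, level with it; the furniture and walls round the work are solid. World frame = base frame: x ahead of the robot, y to its left, z up, the work surface at z = 0. Lengths are in m, angles in rad, forces in N, time in s.
With the tool pointing down it reaches from about 0.3 to 0.775 m from the base axis. Payload 14.6 kg.
Tool frame: the origin (TCP) lies at the very end of the fingers, on their centre line; the grasp point (between the pads) lies 19 mm behind it; z points along the fingers, y is the direction in which the jaws open and shut (so a half turn about z gives the same grasp; the last joint's range is limited). The gripper opens to 94 mm and grips with 3 to 60 N. Pads are 16 mm wide; open, the fingers measure 119 mm over their backs; the gripper's body (75 mm by 177 mm) begins 78 mm behind the grasp point.
Start: joints at [1.038, 0.3, 1.521, -0, 1.321, -0.067], TCP at [0.247, 0.491, 0.205] pointing down, gripper open.
Joint ranges: [-3.03, 3.03], [-0.79, 2.21], [0.23, 2.52], [-1.04, 4.18], [0, 3.07], [-2.55, 2.55]. Speed limits (rad/s): [2.22, 2.22, 2.57, 3.14, 3.14, 3.14].

## Interface

Orientations are given as [roll, pitch, yaw] about the fixed x, y, z axes, in that order (R = Rz(yaw) Ry(pitch) Rx(roll)).
In Python, from station import get_obs, vision, hand_in gives the robot as it stands.
- The arm moves only by the tool play_rows, never from a script. Its argument "moves" is a list of rows, each an object with "claw": the opening, from 0 (shut) to 1 (fully open); "linear": the shift along the tool's x, y, z in mm, a list of three; "turn": the turn, a rotation vector about the tool's x, y, z in rad, a list of three. In form: [{"claw": claw, "linear": [tx, ty, tz], "turn": [ax, ay, az]}, ...]. A call has 1 to 8 rows; each row is the pose to reach, as a shift and turn from the pose measured when the call began, along the tool's axes at that moment; what a row does not reach only later rows make up. A row lasts 1/8 s, in which the tool goes at most 62.5 mm and 10.7 degrees, less where a joint would pass 70% of its speed; a pose out of reach is approached as far as the arm can. A call with a gripper value outside its range is refused whole. The fingers move at their own pace and stop on an object; "force" is the grip in N (left out, the last holds). Time passes only in rows, so rows that repeat a pose let the fingers close. It gives the time, the measured TCP pose, the force and the opening at its end, in the units of the state.
- get_obs(): the state, without advancing time (a new reading comes with each control period).
- vision.camera(name): name is "scene" or "top" or "wrist"; returns the picture (420x560x3 uint8, blue, green, red); there is no depth.
- vision.camera_info(name): a dict with "camera_matrix" (3x3 intrinsics, pixels), "k1" (the pictures are not rectified: a ray, as slopes to the right and down, at radius r is drawn at 1 + k1 r^2 times it, then the intrinsics apply), "rvec" (rotation vector, rad) and "tvec" (3), from world to camera coordinates, as OpenCV has them; the wrist camera has in their place "mount" (4x4, takes a point from camera to tool coordinates, whose origin is the TCP and whose axes are the flange's). Camera axes: x right, y down, z forward; pixel columns grow to the right and rows downward; lengths in m; the calibration is good to about 2 mm. A picture is of the moment at which its call begins: read the wrist's pose just before it. camera_info takes no time and is no camera call.
- hand_in(): hands the job in, once; it reports no verdict.
The state is a dict: "time_s": time; "qpos": joint angles; "joint_vel": joint speeds; "tau": joint torques, N m; "ee_pos": TCP position; "eef_rot": TCP orientation; "force": force on the tool from outside, world axes, zero at the start; "moment": the same for the moment, N m; "grip_width": finger opening in m.
Only numpy, scipy, OpenCV 4.12 (cv2) and the standard library are available. Lean on these libraries where they do the work, as an engineer would, in place of code of your own. Each camera call takes 0.05 s, during which the arm holds its last target.

## Working session

There is one attempt and no reset: what is moved stays moved. The work goes in short steps, Python scripts to look and compute and a tool call to move; the robot and the scene stay as the last step left them, time stands still between calls to the robot, and variables do not carry over. Pictures are saved under pics/ and viewed, and the job is handed in when it is done.

Besides the shell and the picture viewer there is one more tool, called after "Request:" by a JSON object that holds its "op" and its "data". play_rows: Moves the arm, as the interface text tells. Its arguments: {"type":"object","properties":{"moves":{"type":"array","items":{"type":"object","properties":{"claw":{"type":"number"},"linear":{"type":"array","items":{"type":"number"}},"turn":{"type":"array","items":{"type":"number"}}}}},"force":{"type":"number"}},"required":["moves"]}

```bash
ls; mkdir -p pics; python3 - <<'E'
from station import get_obs, vision
import cv2, numpy as np
o=get_obs(); print(o)
for n in ["scene","top","wrist"]:
    cv2.imwrite(f"pics/{n}0.png",vision.camera(n)); print(n,vision.camera_info(n))
E
```

```text
pics
{'time_s': 0.0, 'qpos': array([ 1.03840581e+00,  3.00489724e-01,  1.52155154e+00,  7.30071468e-06,
        1.32072886e+00, -6.66235290e-02]), 'joint_vel': array([ 0.00108108,  0.00144736,  0.00156457, -0.00096092,  0.00033768,
        0.00168567]), 'tau': array([-7.13307218e-04, -5.31808805e+01, -3.52730477e+01,  7.07691209e-02,
        2.44741532e-02, -1.02464121e-04]), 'ee_pos': array([0.24689037, 0.49118288, 0.20488862]), 'eef_rot': array([-3.14041826e+00, -8.54452433e-05,  2.67582380e+00]), 'force': array([ 0.54292691, -0.02851667, -0.0094479 ]), 'moment': array([-0.01554607,  0.01100818, -0.00194412]), 'grip_width': 0.09398848981144894}
scene {'camera_matrix': array([[416.68741578,   0.        , 280.53268872],
       [  0.        , 416.68741578, 212.11559711],
       [  0.        ,   0.        ,   1.        ]]), 'k1': 0.031252142629361865, 'rvec': array([ 2.0376202 , -0.57056737,  0.31264362]), 'tvec': array([-0.34380504,  0.28516306,  0.81458819])}
top {'camera_matrix': array([[520.90590022,   0.        , 287.00848603],
       [  0.        , 520.90590022, 204.8173604 ],
       [  0.        ,   0.        ,   1.        ]]), 'k1': -0.06321605607052916, 'rvec': array([ 2.1470015 , -2.10846923,  0.20825261]), 'tvec': array([0.12442006, 0.51329179, 1.4097281 ])}
wrist {'camera_matrix': array([[329.12158719,   0.        , 288.68236635],
       [  0.        , 329.12158719, 206.71048733],
       [  0.        ,   0.        ,   1.        ]]), 'k1': -0.07321013671260986, 'mount': array([[ 1.17268474e-03, -9.68626408e-01, -2.48518625e-01,
         7.14252320e-02],
       [ 9.99998892e-01,  9.08014262e-04,  1.17961720e-03,
        -5.82080751e-04],
       [-9.16949915e-04, -2.48519733e-01,  9.68626399e-01,
        -1.80318518e-01],
       [ 0.00000000e+00,  0.00000000e+00,  0.00000000e+00,
         1.00000000e+00]])}
```

View pics/scene0.png

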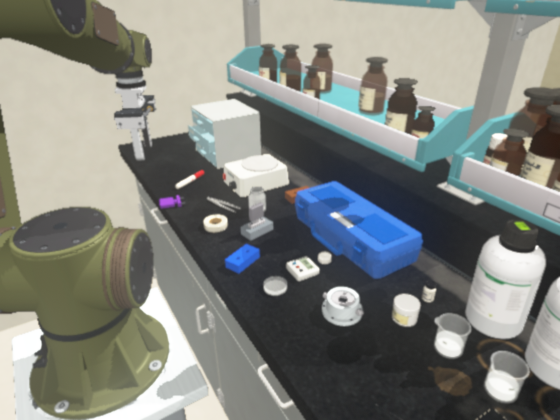

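View pics/top0.png

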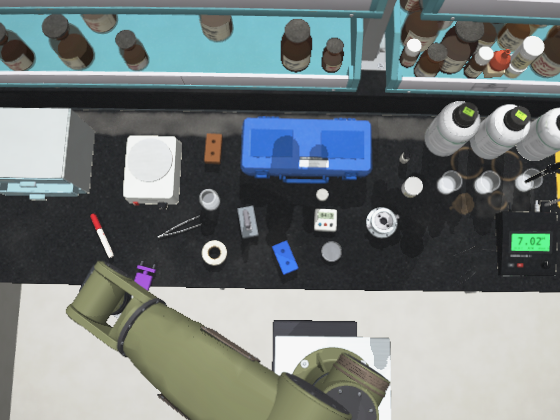

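View pics/wrist0.png

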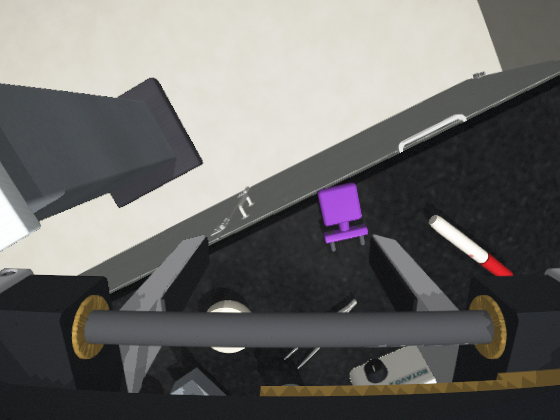

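The top view shows the grey spanner in its stand at about (248,222) and the cell at (382,222). The scene view shows them at (258,215) and (343,303). I'll set up helpers and enlarge these areas.

```bash
cat > h.py <<'E'
import cv2, numpy as np
from scipy.spatial.transform import Rotation as R
from station import get_obs, vision
def cam(name,obs=None):
    i=vision.camera_info(name); K=i["camera_matrix"];k=i["k1"]
    if name!="wrist":
        Rm=cv2.Rodrigues(i["rvec"])[0]; T=np.eye(4);T[:3,:3]=Rm.T;T[:3,3]=-Rm.T@i["tvec"]
    else:
        o=obs; W=np.eye(4);W[:3,:3]=R.from_euler("xyz",o["eef_rot"]).as_matrix();W[:3,3]=o["ee_pos"]
        T=W@i["mount"]
    return K,k,T
def ray(c,uv):
    K,k,T=c; p=cv2.undistortPoints(np.array([[uv]],float),K,np.array([k,0,0,0.]))[0,0]
    return T[:3,3],T[:3,:3]@np.array([p[0],p[1],1.])
def onz(c,uv,z):
    o,d=ray(c,uv); return o+d*(z-o[2])/d[2]
def tri(rs):
    A=np.zeros((3,3));b=np.zeros(3)
    for o,d in rs:
        d=d/np.linalg.norm(d);P=np.eye(3)-np.outer(d,d);A+=P;b+=P@o
    x=np.linalg.solve(A,b); res=[np.linalg.norm((np.eye(3)-np.outer(d,d)/(d@d))@(x-o)) for o,d in rs]
    return x,res
def proj(c,X):
    K,k,T=c; Ti=np.linalg.inv(T); r=cv2.Rodrigues(Ti[:3,:3])[0]
    return cv2.projectPoints(np.array([X],float),r,Ti[:3,3],K,np.array([k,0,0,0.]))[0][0,0]
def crop(img,x0,y0,x1,y1,s,f):
    cv2.imwrite(f,cv2.resize(img[y0:y1,x0:x1],None,fx=s,fy=s,interpolation=cv2.INTER_CUBIC))
E
python3 - <<'E'
from h import *
t=cv2.imread("pics/top0.png");s=cv2.imread("pics/scene0.png")
a=cv2.resize(t[190:260,220:290],None,fx=5.7,fy=5.7,interpolation=2)
b=cv2.resize(t[190:260,345:415],None,fx=5.7,fy=5.7,interpolation=2)
cv2.imwrite("pics/topz.png",np.hstack([a,b]))
a=cv2.resize(s[175:245,225:295],None,fx=5.7,fy=5.7,interpolation=2)
b=cv2.resize(s[270:340,308:378],None,fx=5.7,fy=5.7,interpolation=2)
cv2.imwrite("pics/scenez.png",np.hstack([a,b]))
c=cam("top")
for n,p in dict(stand=(248,222),hous=(382,222),timer=(326,220),petri=(332,251),jar=(208,200),tape=(214,253),cap=(322,195),blue=(286,258),tub=(413,187)).items(): print(n,onz(c,p,0.03).round(3))
E
```

```text
stand [0.463 0.242 0.03 ]
hous [ 0.47  -0.136  0.03 ]
timer [0.473 0.023 0.03 ]
petri [0.386 0.006 0.03 ]
jar [0.524 0.358 0.03 ]
tape [0.374 0.334 0.03 ]
cap [0.545 0.035 0.03 ]
blue [0.364 0.134 0.03 ]
tub [ 0.573 -0.227  0.03 ]
```

View pics/topz.png

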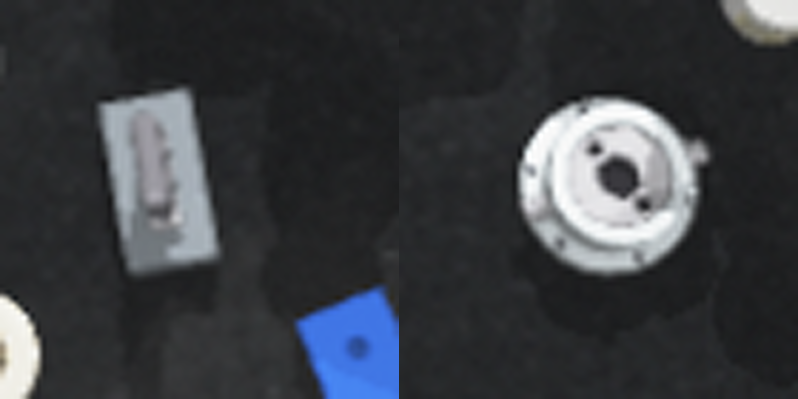

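View pics/scenez.png

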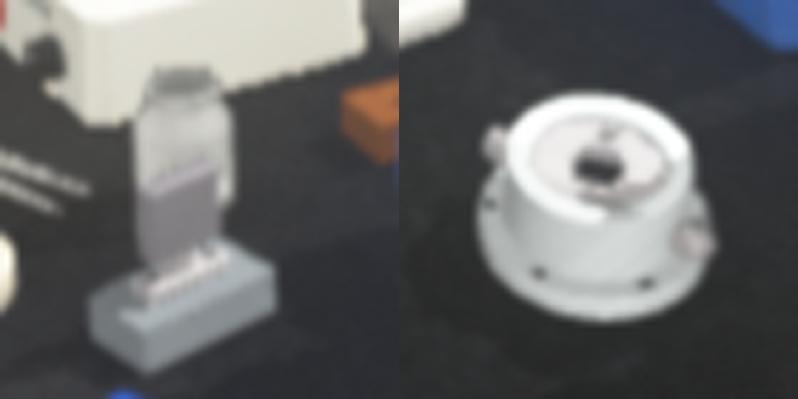

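The top zoom shows the stand's long axis running slightly off world x. Both ring holes are visible at about (595,148) and (643,204) in the zoom. Next I'll move the wrist camera over the stand.

```bash
cat >> h.py <<'E'
def go(p,yaw,o=None):
    o=o or get_obs(); Rc=R.from_euler("xyz",o["eef_rot"]); 
    l=Rc.inv().apply(np.array(p)-o["ee_pos"])*1000
    t=(Rc.inv()*R.from_euler("xyz",[np.pi,0,yaw])).as_rotvec()
    print("linear",l.round(1),"turn",t.round(4)); return l,t
def st():
    o=get_obs(); print("t",round(o["time_s"],3),"p",(o["ee_pos"]*1000).round(2),"rpy",o["eef_rot"].round(4),"F",o["force"].round(2),"M",o["moment"].round(3),"g",round(o["grip_width"]*1000,2),"q",o["qpos"].round(3)); return o
E
python3 - <<'E'
from h import *
go([0.46,0.242,0.21],0.18)
c=cam("top")
b=lambda x,y:(220+(x+.5)/5.7-.5,190+(y+.5)/5.7-.5)
d=lambda x,y:(345+(x-399+.5)/5.7-.5,190+(y+.5)/5.7-.5)
P=[onz(c,b(*q),.024) for q in [(100,104),(188,90),(218,257),(132,273)]]
P=np.array(P);print(P.round(4), P.mean(0)); a=P[1]-P[2];print(np.arctan2(a[1],a[0]));a=P[0]-P[3];print(np.arctan2(a[1],a[0]))
h1,h2=onz(c,d(595,148),.036),onz(c,d(643,204),.036);print(h1,h2,(h1+h2)/2,np.linalg.norm(h1-h2),np.arctan2(*(h1-h2)[1::-1]))
E
```

```text
linear [-302.3 -127.    -4.9] turn [-4.0000e-04  1.1000e-03  2.4958e+00]
[[0.5039 0.2749 0.024 ]
 [0.5118 0.2313 0.024 ]
 [0.4284 0.2141 0.024 ]
 [0.4196 0.2562 0.024 ]] [0.46593399 0.24412868 0.024     ]
0.20353586346395675
0.21805398802219686
[ 0.48723761 -0.12613467  0.036     ] [ 0.45966946 -0.14952541  0.036     ] [ 0.47345353 -0.13783004  0.036     ] 0.03615424866548869 0.7036051012335338
```

Request:
{"op": "play_rows", "data": {"moves": [{"claw": 0.6, "linear": [-40, -16, -1], "turn": [0, 0, 0.18]}, {"claw": 0.6, "linear": [-80, -34, -2], "turn": [0, 0, 0.36]}, {"claw": 0.6, "linear": [-120, -50, -3], "turn": [0, 0, 0.54]}, {"claw": 0.6, "linear": [-160, -67, -4], "turn": [0, 0, 0.72]}, {"claw": 0.6, "linear": [-200, -84, -5], "turn": [0, 0, 0.9]}, {"claw": 0.6, "linear": [-240, -101, -5], "turn": [0, 0, 1.08]}, {"claw": 0.6, "linear": [-280, -118, -5], "turn": [0, 0, 1.26]}, {"claw": 0.6, "linear": [-302, -127, -5], "turn": [0, 0, 1.44]}]}}

```text
time_s: 1.15
ee_pos: [0.4607, 0.2405, 0.2099]
eef_rot: [-3.141, 0.001, 1.228]
force: [-0.2, 0.7, -0.3]
grip_width: 0.0564
```

```bash
python3 - <<'E'
from h import *
st(); go([0.466,0.245,0.21],0.21)
E
```

```text
t 1.15 p [460.68 240.51 209.92] rpy [-3.1412e+00  1.2000e-03  1.2284e+00] F [-0.21  0.71 -0.28] M [-0.065  0.065 -0.01 ] g 56.37 q [ 4.110e-01  2.290e-01  1.599e+00 -1.000e-03  1.314e+00  7.540e-01]
linear [ 6.   3.5 -0.1] turn [3.0000e-04 1.3000e-03 1.0184e+00]
```

Request:
{"op": "play_rows", "data": {"moves": [{"claw": 0.6, "linear": [3, 2, 0], "turn": [0, 0, 0.18]}, {"claw": 0.6, "linear": [6, 3, 0], "turn": [0, 0, 0.36]}, {"claw": 0.6, "linear": [6, 3.5, 0], "turn": [0, 0, 0.54]}, {"claw": 0.6, "linear": [6, 3.5, 0], "turn": [0, 0, 0.72]}, {"claw": 0.6, "linear": [6, 3.5, 0], "turn": [0, 0, 0.9]}, {"claw": 0.6, "linear": [6, 3.5, 0], "turn": [0, 0, 1.018]}, {"claw": 0.6, "linear": [6, 3.5, 0], "turn": [0, 0, 1.018]}]}}

```text
time_s: 2.02
ee_pos: [0.4659, 0.245, 0.2097]
eef_rot: [3.141, 0.001, 0.211]
force: [-0.3, -0.1, 0.8]
grip_width: 0.0567
```

```bash
python3 - <<'E'
from h import *
st(); o=get_obs(); im=vision.camera("wrist"); cv2.imwrite("pics/w1.png",im); np.save("w1.npy",o,allow_pickle=True)
E
```

```text
t 2.025 p [465.89 244.96 209.71] rpy [3.1407e+00 1.4000e-03 2.1120e-01] F [-0.3  -0.13  0.75] M [-0.053  0.144 -0.01 ] g 56.69 q [ 4.150e-01  2.450e-01  1.581e+00 -1.000e-03  1.317e+00  1.775e+00]
```

View pics/w1.png

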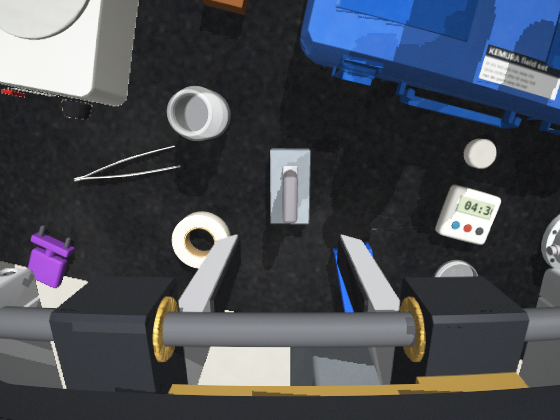

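The wrist view shows the stand's rectangle at (270–309, 149–223) and the handle top at about (289,172–222). I'll take a second wrist view 60 mm back.

Request:
{"op": "play_rows", "data": {"moves": [{"claw": 0.6, "linear": [-30, 0, 0], "turn": [0, 0, 0]}, {"claw": 0.6, "linear": [-60, 0, 0], "turn": [0, 0, 0]}, {"claw": 0.6, "linear": [-60, 0, 0], "turn": [0, 0, 0]}, {"claw": 0.6, "linear": [-60, 0, 0], "turn": [0, 0, 0]}]}}

```text
time_s: 2.58
ee_pos: [0.4078, 0.2324, 0.21]
eef_rot: [3.141, 0.001, 0.215]
force: [0.4, -0.9, 0.1]
grip_width: 0.0563
```

```bash
python3 - <<'E'
from h import *
st(); o=get_obs(); im=vision.camera("wrist"); cv2.imwrite("pics/w2.png",im); np.save("w2.npy",o,allow_pickle=True)
a=cv2.imread("pics/w1.png")
cv2.imwrite("pics/wz.png",np.hstack([cv2.resize(a[140:235,255:325],None,fx=5.7,fy=5.7,interpolation=2),cv2.resize(im[75:170,255:325],None,fx=5.7,fy=5.7,interpolation=2)]))
E
```

```text
t 2.575 p [407.76 232.44 210.03] rpy [3.1408e+00 7.0000e-04 2.1460e-01] F [ 0.42 -0.87  0.1 ] M [-0.068  0.116  0.024] g 56.33 q [ 4.400e-01  1.160e-01  1.733e+00 -1.000e-03  1.294e+00  1.797e+00]
```

View pics/wz.png

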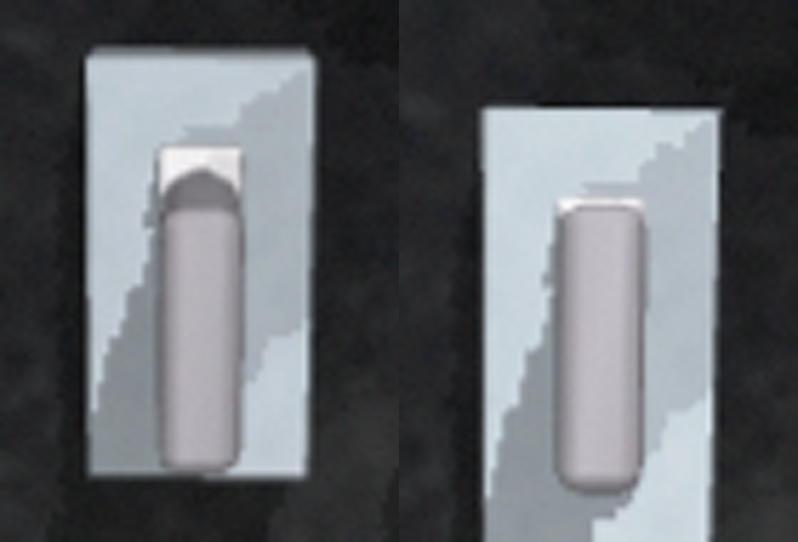

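```bash
python3 - <<'E'
from h import *
o1=np.load("w1.npy",allow_pickle=True).item();o2=np.load("w2.npy",allow_pickle=True).item()
c1,c2=cam("wrist",o1),cam("wrist",o2)
im=cv2.imread("pics/w2.png"); crop(im,255,75,325,200,4,"pics/wz2.png")
z1=lambda x,y:(255+(x+.5)/5.7-.5,140+(y+.5)/5.7-.5)
z2=lambda x,y:(255+(x-399+.5)/5.7-.5,75+(y+.5)/5.7-.5)
for n,a,b in [("TL",(87,60),(483,108)),("TR",(314,60),(720,108)),("hTL",(163,208),(557,208)),("hTR",(238,208),(645,208)),("hBL",(163,470),(557,490)),("hBR",(238,470),(645,490))]:
    print(n,*tri([ray(c1,z1(*a)),ray(c2,z2(*b))]))
P=np.array([onz(c1,z1(*q),.024) for q in [(87,60),(314,60),(307,478),(88,478)]]);print(P,P.mean(0))
a=P[0]-P[3]+P[1]-P[2];print(np.arctan2(a[1],a[0]),np.linalg.norm(a)/2)
a=P[0]-P[1]+P[3]-P[2];print(np.arctan2(-a[0],a[1]),np.linalg.norm(a)/2)
for c,z,L in((c1,z1,[(163,208),(238,208),(238,470),(163,470)]),(c2,z2,[(557,208),(645,208),(645,490),(557,490)])):
    P=np.array([onz(c,z(*q),.088) for q in L]);print("handle",P.mean(0));a=P[0]-P[3]+P[1]-P[2];print(np.arctan2(a[1],a[0]),np.linalg.norm(a)/2);print(np.linalg.norm(P[0]-P[1]))
E
```

```text
TL [0.50345254 0.27343006 0.02717982] [np.float64(0.0001271955874855504), np.float64(0.00012719558748552613)]
TR [0.51272806 0.23079167 0.02813106] [np.float64(6.432985250784074e-05), np.float64(6.432985250792105e-05)]
hTL [0.48722354 0.25453823 0.08225707] [np.float64(0.00044867723428844344), np.float64(0.0004486772342884059)]
hTR [0.4900421  0.2416612  0.08251252] [np.float64(0.0003274773028475062), np.float64(0.00032747730284748413)]
hBL [0.44370697 0.24522077 0.08485694] [np.float64(0.00037180686974431517), np.float64(0.00037180686974446056)]
hBR [0.44664192 0.23202784 0.0851655 ] [np.float64(0.0004026880170145915), np.float64(0.0004026880170145269)]
[[0.50319    0.27342662 0.024     ]
 [0.51244291 0.23052769 0.024     ]
 [0.42980395 0.2128445  0.024     ]
 [0.42038412 0.25655219 0.024     ]] [0.46645525 0.24333775 0.024     ]
0.2059164034818809 0.08450772965049967
0.21235349016831234 0.04429835911045284
handle [0.46780115 0.24354556 0.088     ]
0.21318491755952368 0.0444579494509646
0.012179978820274317
handle [0.46696191 0.24341275 0.088     ]
0.21664284139782675 0.04395847284084508
0.013704649042850127
```

View pics/wz2.png

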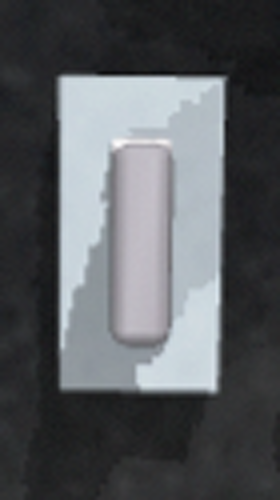

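Stand centre comes out at about (0.4665, 0.2434) with yaw 0.21, and the handle at (0.467, 0.2435). The triangulated heights of 27 and 84 mm agree with the text's 24 and 88 mm. Before grasping I'll go and look at the cell.

```bash
python3 - <<'E'
from h import *
go([0.435,-0.165,0.18],0.7)
E
```

```text
linear [-57.8 394.1  30.3] turn [ 0.0006  0.0013 -0.4859]
```

Request:
{"op": "play_rows", "data": {"moves": [{"claw": 0.6, "linear": [-8, 56, 4], "turn": [0, 0, -0.07]}, {"claw": 0.6, "linear": [-16, 112, 8], "turn": [0, 0, -0.14]}, {"claw": 0.6, "linear": [-25, 168, 13], "turn": [0, 0, -0.21]}, {"claw": 0.6, "linear": [-33, 225, 17], "turn": [0, 0, -0.28]}, {"claw": 0.6, "linear": [-41, 281, 22], "turn": [0, 0, -0.35]}, {"claw": 0.6, "linear": [-50, 338, 26], "turn": [0, 0, -0.42]}, {"claw": 0.6, "linear": [-58, 394, 30], "turn": [0, 0, -0.486]}, {"claw": 0.6, "linear": [-58, 394, 30], "turn": [0, 0, -0.486]}]}}

```text
time_s: 3.62
ee_pos: [0.4348, -0.1682, 0.1795]
eef_rot: [-3.141, 0.002, 0.697]
force: [0.5, 1.0, -0.2]
grip_width: 0.0562
```

Request:
{"op": "play_rows", "data": {"moves": [{"claw": 0.6, "linear": [0, 0, 0], "turn": [0, 0, 0]}, {"claw": 0.6, "linear": [0, 0, 0], "turn": [0, 0, 0]}]}}

```text
time_s: 3.88
ee_pos: [0.4351, -0.1675, 0.1795]
eef_rot: [-3.141, 0.002, 0.698]
force: [-0.6, 0.1, -0.1]
grip_width: 0.0565
```

```bash
python3 - <<'E'
from h import *
st(); o=get_obs(); im=vision.camera("wrist"); cv2.imwrite("pics/w3.png",im); np.save("w3.npy",o,allow_pickle=True); go([0.47,-0.135,0.18],0.7)
E
```

```text
t 3.875 p [ 435.06 -167.47  179.48] rpy [-3.1408e+00  2.0000e-03  6.9810e-01] F [-0.56  0.1  -0.06] M [-0.042  0.107  0.044] g 56.46 q [-0.445  0.138  1.781 -0.002  1.224  0.428]
linear [47.6 -2.3 -0.6] turn [-0.0007  0.002  -0.0016]
```

View pics/w3.png

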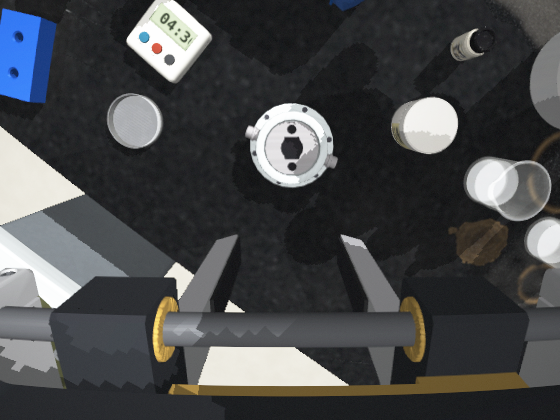

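The cell is at about (291,146) and its two holes at (291,129) and (291,166). I'll drop lower for the second view.

Request:
{"op": "play_rows", "data": {"moves": [{"claw": 0.6, "linear": [0, 0, 45], "turn": [0, 0, 0]}, {"claw": 0.6, "linear": [0, 0, 90], "turn": [0, 0, 0]}, {"claw": 0.6, "linear": [0, 0, 90], "turn": [0, 0, 0]}, {"claw": 0.6, "linear": [0, 0, 90], "turn": [0, 0, 0]}]}}

```text
time_s: 4.42
ee_pos: [0.4358, -0.1674, 0.0913]
eef_rot: [3.14, 0.001, 0.699]
force: [-0.4, 0.6, 0.4]
grip_width: 0.0565
```

```bash
python3 - <<'E'
from h import *
st(); o=get_obs(); im=vision.camera("wrist"); cv2.imwrite("pics/w4.png",im); np.save("w4.npy",o,allow_pickle=True)
b=cv2.imread("pics/w3.png")
crop(im,220,50,360,190,4,"pics/w4z.png");crop(b,240,95,340,195,5.6,"pics/w3z.png")
E
```

```text
t 4.425 p [ 435.78 -167.39   91.28] rpy [3.1405e+00 1.1000e-03 6.9910e-01] F [-0.35  0.56  0.39] M [-0.055  0.122  0.028] g 56.46 q [-0.444  0.253  1.872 -0.002  1.017  0.428]
```

View pics/w4z.png

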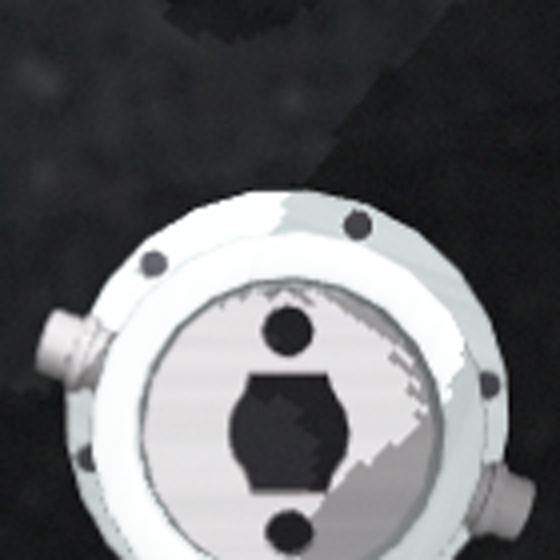

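View pics/w3z.png

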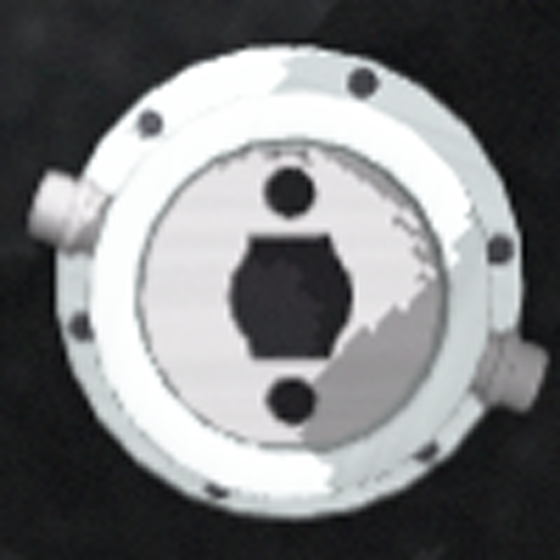

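```bash
python3 - <<'E'
from h import *
D={}
for n,z0,s,(x0,y0),roi in [("w3",None,0,(240,95),(265,120,318,172)),("w4",None,0,(220,50),(255,118,330,192))]:
    im=cv2.cvtColor(cv2.imread(f"pics/{n}.png"),6); o=np.load(n+".npy",allow_pickle=True).item(); c=cam("wrist",o)
    x,y,X,Y=roi; m=(im[y:Y,x:X]<110).astype(np.uint8); k,l,s,ce=cv2.connectedComponentsWithStats(m)
    # gray-weighted centroid around blobs
    L=[]
    for i in range(1,k):
        bx,by,bw,bh,a=s[i]
        if a<20: continue
        g=im[y:Y,x:X].astype(float); sub=np.clip(200-g,0,None)*cv2.dilate((l==i).astype(np.uint8),np.ones((3,3)))
        yy,xx=np.mgrid[0:Y-y,0:X-x]; cu=(sub*xx).sum()/sub.sum()+x; cv=(sub*yy).sum()/sub.sum()+y
        print(n,a,bx+x,by+y,bw,bh,round(cu,2),round(cv,2),onz(c,(cu,cv),.036).round(4))
        L.append((cu,cv))
    D[n]=(c,L)
E
```

```text
w3 59 287 125 9 9 291.34 128.87 [ 0.4874 -0.1275  0.036 ]
w3 400 281 137 22 22 291.68 147.53 [ 0.474  -0.1392  0.036 ]
w3 56 288 163 9 8 292.01 166.15 [ 0.4604 -0.1512  0.036 ]
w4 117 286 127 12 12 291.56 132.31 [ 0.4874 -0.1275  0.036 ]
w4 725 277 144 30 29 292.0 157.62 [ 0.4741 -0.1392  0.036 ]
w4 102 287 178 12 11 292.32 182.83 [ 0.4603 -0.1512  0.036 ]
```

Both views agree with the text's 36 mm ring height. The ring centre is (0.4739, -0.1393) and the hole line stands at 0.719 rad. Now I'll return to grasp the spanner.

```bash
python3 - <<'E'
from h import *
go([0.467,0.2435,0.15],0.213)
E
```

```text
linear [ 288.2 -294.6  -59.3] turn [2.100e-03 3.000e-04 4.858e-01]
```

Request:
{"op": "play_rows", "data": {"moves": [{"claw": 0.6, "linear": [30, -30, -50], "turn": [0, 0, 0.05]}, {"claw": 0.6, "linear": [70, -70, -60], "turn": [0, 0, 0.12]}, {"claw": 0.6, "linear": [112, -113, -60], "turn": [0, 0, 0.19]}, {"claw": 0.6, "linear": [155, -157, -60], "turn": [0, 0, 0.26]}, {"claw": 0.6, "linear": [199, -202, -60], "turn": [0, 0, 0.33]}, {"claw": 0.6, "linear": [243, -247, -59], "turn": [0, 0, 0.4]}, {"claw": 0.6, "linear": [288, -295, -59], "turn": [0, 0, 0.486]}, {"claw": 0.6, "linear": [288, -295, -59], "turn": [0, 0, 0.486]}]}}

```text
time_s: 5.48
ee_pos: [0.4665, 0.2471, 0.1514]
eef_rot: [3.14, -0.003, 0.216]
force: [-0.0, -0.4, 0.2]
grip_width: 0.056
```

```bash
python3 - <<'E'
from h import *
st();go([0.467,0.2435,0.048],0.213)
E
```

```text
t 5.475 p [466.49 247.14 151.35] rpy [ 3.1403e+00 -2.7000e-03  2.1600e-01] F [-0.04 -0.37  0.2 ] M [-0.072  0.208 -0.053] g 55.99 q [ 0.419  0.301  1.651 -0.002  1.188  1.774]
linear [ -0.6   3.5 103.4] turn [ 0.0013 -0.0027  0.003 ]
```

Request:
{"op": "play_rows", "data": {"moves": [{"claw": 0.6, "linear": [-0.6, 3.5, 10], "turn": [0.001, -0.003, 0.003]}, {"claw": 0.6, "linear": [-0.6, 3.5, 40], "turn": [0.001, -0.003, 0.003]}, {"claw": 0.6, "linear": [-0.6, 3.5, 75], "turn": [0.001, -0.003, 0.003]}, {"claw": 0.6, "linear": [-0.6, 3.5, 103.5], "turn": [0.001, -0.003, 0.003]}, {"claw": 0.6, "linear": [-0.6, 3.5, 103.5], "turn": [0.001, -0.003, 0.003]}, {"claw": 0.6, "linear": [-0.6, 3.5, 103.5], "turn": [0.001, -0.003, 0.003]}]}}

```text
time_s: 6.22
ee_pos: [0.4678, 0.243, 0.0492]
eef_rot: [-3.142, -0.001, 0.212]
force: [0.2, -0.5, -1.1]
grip_width: 0.0563
```

```bash
python3 - <<'E'
from h import *
st();go([0.467,0.2435,0.048],0.213)
E
```

```text
t 6.225 p [467.75 243.04  49.25] rpy [-3.1415e+00 -1.4000e-03  2.1210e-01] F [ 0.25 -0.54 -1.09] M [ 0.064  0.12  -0.011] g 56.32 q [ 0.41   0.435  1.734 -0.     0.971  1.769]
linear [-0.6 -0.6  1.2] turn [-0.     -0.0014 -0.0009]
```

Close on the handle with a gentle force first, then firm.

Request:
{"op": "play_rows", "data": {"moves": [{"claw": 0.3, "linear": [-0.6, -0.6, 1], "turn": [0, -0.001, 0]}, {"claw": 0.1, "linear": [-0.6, -0.6, 1], "turn": [0, -0.001, 0]}, {"claw": 0, "linear": [-0.6, -0.6, 1], "turn": [0, -0.001, 0]}, {"claw": 0, "linear": [-0.6, -0.6, 1], "turn": [0, -0.001, 0]}, {"claw": 0, "linear": [-0.6, -0.6, 1], "turn": [0, -0.001, 0]}, {"claw": 0, "linear": [-0.6, -0.6, 1], "turn": [0, -0.001, 0]}], "force": 20}}

```text
time_s: 6.98
ee_pos: [0.467, 0.2435, 0.0483]
eef_rot: [-3.142, -0.0, 0.212]
force: [-0.3, 0.3, 2.0]
grip_width: 0.014
```

Request:
{"op": "play_rows", "data": {"moves": [{"claw": 0, "linear": [0, 0, 0], "turn": [0, 0, 0]}, {"claw": 0, "linear": [0, 0, 0], "turn": [0, 0, 0]}], "force": 60}}

```text
time_s: 7.22
ee_pos: [0.467, 0.2435, 0.0483]
eef_rot: [3.142, -0.0, 0.212]
force: [-0.6, -0.4, 1.2]
grip_width: 0.0136
```

```bash
python3 - <<'E'
from h import *
st()
E
```

```text
t 7.225 p [467.02 243.5   48.25] rpy [ 3.1416e+00 -3.0000e-04  2.1220e-01] F [-0.61 -0.36  1.21] M [-0.066  0.17   0.043] g 13.6 q [ 0.411  0.437  1.735 -0.     0.97   1.77 ]
```

Request:
{"op": "play_rows", "data": {"moves": [{"claw": 0, "linear": [0, 0, -10], "turn": [0, 0, 0]}, {"claw": 0, "linear": [0, 0, -35], "turn": [0, 0, 0]}, {"claw": 0, "linear": [0, 0, -70], "turn": [0, 0, 0]}, {"claw": 0, "linear": [0, 0, -85], "turn": [0, 0, 0]}, {"claw": 0, "linear": [0, 0, -85], "turn": [0, 0, 0]}]}}

```text
time_s: 7.85
ee_pos: [0.4672, 0.2436, 0.1338]
eef_rot: [-3.141, -0.002, 0.212]
force: [-0.1, -0.2, -2.0]
grip_width: 0.0138
```

```bash
python3 - <<'E'
from h import *
st();o=get_obs();im=vision.camera("wrist"); cv2.imwrite("pics/w5.png",im);cv2.imwrite("pics/s5.png",cv2.resize(vision.camera("scene")[150:270,200:320],None,fx=5,fy=5)); go([0.4739,-0.1393,0.12],0.719)
E
```

```text
t 7.85 p [467.21 243.61 133.77] rpy [-3.1413e+00 -1.7000e-03  2.1220e-01] F [-0.06 -0.21 -2.03] M [ 0.053  0.129 -0.006] g 13.84 q [0.411 0.319 1.671 0.    1.15  1.77 ]
linear [-73.3 375.5  12.4] turn [-0.      0.0013 -0.5068]
```

View pics/w5.png

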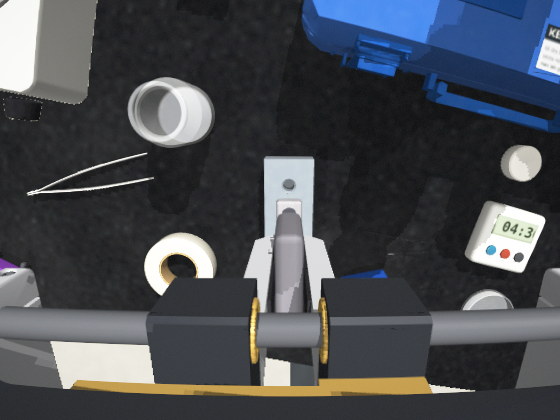

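View pics/s5.png

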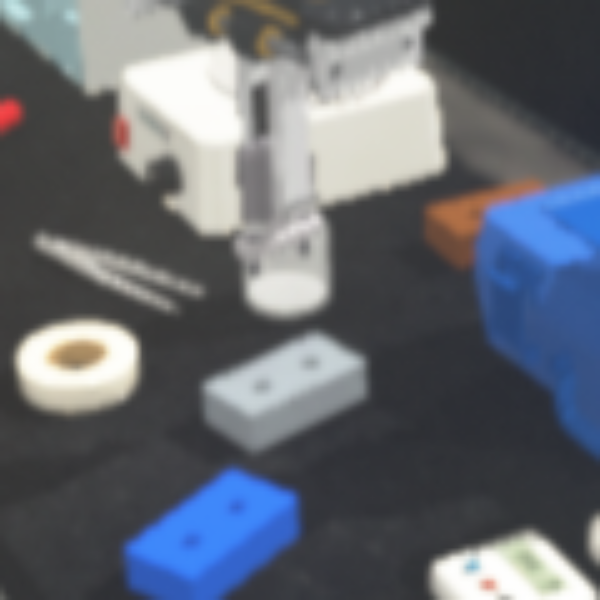

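The spanner is held upright and the stand is in place, with its far hole visible at (289,184). The bar end is at about (290,208). I'll check the lateral camera offset against the gripped bar.

```bash
python3 - <<'E'
from h import *
o=dict(np.load("w4.npy",allow_pickle=True).item())
o["ee_pos"]=np.array([.46721,.24361,.13377]);o["eef_rot"]=np.array([-3.1413,-.0017,.2122])
c=cam("wrist",o); Rc=R.from_euler("xyz",o["eef_rot"])
im=cv2.imread("pics/w5.png");g=cv2.cvtColor(im,6)
print(onz(c,(289.3,184.3),.024)+0*1, "stand c:", onz(c,(289.3,184.3),.024)-.018*np.array([np.cos(.21),np.sin(.21),0]))
for v in (203,206,209): print(g[v,272:308])
tl=lambda uv,z:Rc.inv().apply(onz(c,uv,z)-o["ee_pos"])*1000
zb=o["ee_pos"][2]-.0143
for v in (203,209):
  print(tl((277,v),zb).round(2),tl((301,v),zb).round(2))
crop(im,250,150,330,300,5,"pics/w5z.png")
E
```

```text
[0.48565564 0.24639946 0.024     ] stand c: [0.46805109 0.24264719 0.024     ]
[212 211 211 212 167 210 232 239 239 238 237 236 237 238 239 237 237 239
 240 239 240 238 236 235 236 237 237 236 232 186 205 211 211 211 211 212]
[207 208 209 206 164 192 219 229 231 229 227 228 227 228 229 228 227 229
 231 230 231 229 228 226 226 226 228 225 220 182 206 211 211 212 211 211]
[207 208 209 207 166 190 219 230 230 229 228 207 154 126 109 107 105 106
 107 107 111 130 196 224 226 226 228 224 218 180 206 212 209 209 209 208]
[24.46 -6.42 14.34] [24.48  8.19 14.34]
[20.69 -6.45 14.34] [20.71  8.23 14.33]
```

View pics/w5z.png

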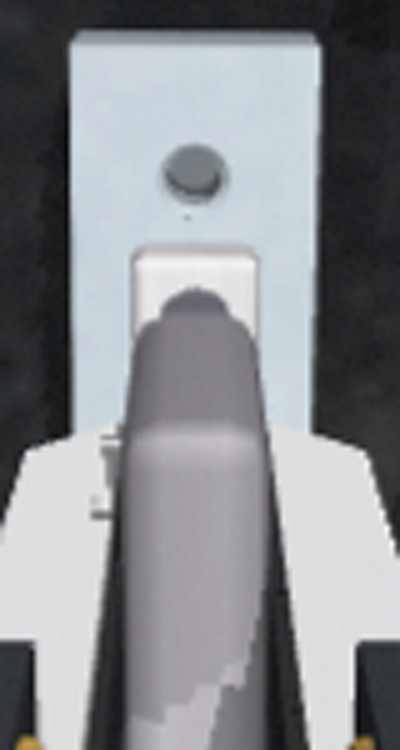

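```bash
python3 - <<'E'
from h import *
go([0.4729,-0.1393,0.12],0.719)
E
```

```text
linear [-74.3 375.3  12.4] turn [-0.      0.0013 -0.5068]
```

Request:
{"op": "play_rows", "data": {"moves": [{"claw": 0, "linear": [-8, 40, 1], "turn": [0, 0, -0.05]}, {"claw": 0, "linear": [-19, 95, 3], "turn": [0, 0, -0.13]}, {"claw": 0, "linear": [-30, 150, 5], "turn": [0, 0, -0.2]}, {"claw": 0, "linear": [-41, 205, 7], "turn": [0, 0, -0.28]}, {"claw": 0, "linear": [-52, 260, 9], "turn": [0, 0, -0.35]}, {"claw": 0, "linear": [-63, 315, 11], "turn": [0, 0, -0.43]}, {"claw": 0, "linear": [-72, 362, 12], "turn": [0, 0, -0.49]}, {"claw": 0, "linear": [-74.3, 375.3, 12.4], "turn": [0, 0.001, -0.507]}]}}

```text
time_s: 8.95
ee_pos: [0.4721, -0.1415, 0.1185]
eef_rot: [-3.14, 0.001, 0.718]
force: [0.4, -0.1, -1.9]
grip_width: 0.0138
```

Request:
{"op": "play_rows", "data": {"moves": [{"claw": 0, "linear": [0, 0, 0], "turn": [0, 0, 0]}, {"claw": 0, "linear": [0, 0, 0], "turn": [0, 0, 0]}]}}

```text
time_s: 9.2
ee_pos: [0.4717, -0.1408, 0.1177]
eef_rot: [-3.138, 0.002, 0.718]
force: [-0.6, 0.7, -2.8]
grip_width: 0.0137
```

```bash
python3 - <<'E'
from h import *
st();go([0.4729,-0.1393,0.084],0.719)
E
```

```text
t 9.2 p [ 471.75 -140.82  117.73] rpy [-3.1383e+00  2.0000e-03  7.1750e-01] F [-0.58  0.65 -2.79] M [-0.086  0.104 -0.037] g 13.72 q [-0.364  0.27   1.777 -0.     1.098  0.489]
linear [ 1.9 -0.3 33.7] turn [-0.0033  0.002  -0.0015]
```

Request:
{"op": "play_rows", "data": {"moves": [{"claw": 0, "linear": [1, 0, 10], "turn": [-0.003, 0.002, -0.0015]}, {"claw": 0, "linear": [1.9, -0.3, 25], "turn": [-0.003, 0.002, -0.0015]}, {"claw": 0, "linear": [1.9, -0.3, 33.7], "turn": [-0.003, 0.002, -0.0015]}, {"claw": 0, "linear": [1.9, -0.3, 33.7], "turn": [-0.003, 0.002, -0.0015]}, {"claw": 0, "linear": [1.9, -0.3, 33.7], "turn": [-0.003, 0.002, -0.0015]}]}}

```text
time_s: 9.82
ee_pos: [0.473, -0.1394, 0.0842]
eef_rot: [-3.142, -0.0, 0.719]
force: [0.2, -0.5, -1.5]
grip_width: 0.0139
```

```bash
python3 - <<'E'
from h import *
st();go([0.4729,-0.1393,0.076],0.719)
im=vision.camera("wrist");cv2.imwrite("pics/w6.png",im);crop(im,220,110,360,260,4,"pics/w6z.png")
cv2.imwrite("pics/s6.png",cv2.resize(vision.camera("scene")[240:350,280:410],None,fx=5,fy=5,interpolation=2))
E
```

```text
t 9.825 p [ 473.   -139.36   84.21] rpy [-3.1415e+00 -1.0000e-04  7.1900e-01] F [ 0.17 -0.55 -1.52] M [0.005 0.141 0.01 ] g 13.9 q [-0.361  0.317  1.806  0.     1.019  0.491]
linear [-0.  -0.1  8.2] turn [-0.0001 -0.0001 -0.    ]
```

View pics/w6z.png

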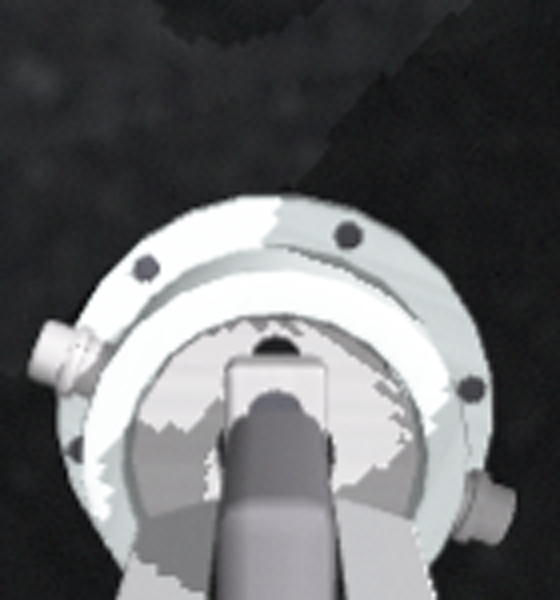

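View pics/s6.png

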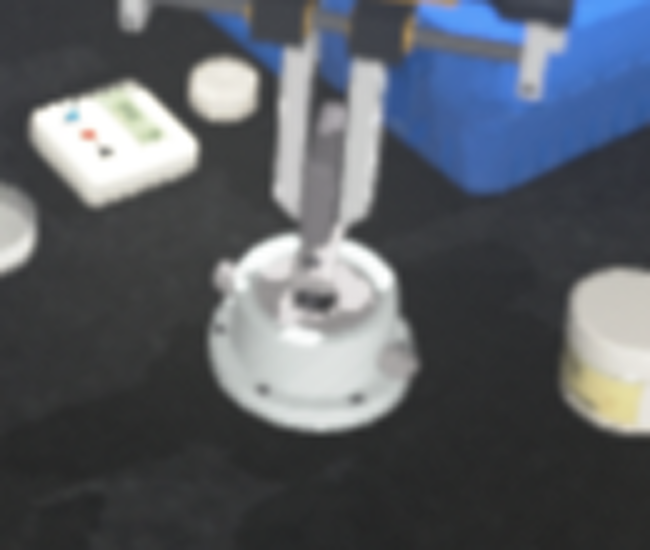

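The pins hang over the holes: the far hole at x≈276 lies on the bar's centre line at 277. I'll lower slowly and feel for contact.

Request:
{"op": "play_rows", "data": {"moves": [{"claw": 0, "linear": [0, -0.1, 4], "turn": [0, 0, 0]}, {"claw": 0, "linear": [0, -0.1, 8], "turn": [0, 0, 0]}, {"claw": 0, "linear": [0, -0.1, 9], "turn": [0, 0, 0]}, {"claw": 0, "linear": [0, -0.1, 10], "turn": [0, 0, 0]}, {"claw": 0, "linear": [0, -0.1, 11], "turn": [0, 0, 0]}, {"claw": 0, "linear": [0, -0.1, 12], "turn": [0, 0, 0]}, {"claw": 0, "linear": [0, -0.1, 12], "turn": [0, 0, 0]}]}}

```text
time_s: 10.8
ee_pos: [0.473, -0.1393, 0.0723]
eef_rot: [3.141, -0.0, 0.719]
force: [0.4, -0.3, -1.7]
grip_width: 0.0139
```

```bash
python3 - <<'E'
from h import *
st();go([0.4729,-0.1393,0.070],0.719)
E
```

```text
t 10.8 p [ 472.98 -139.34   72.35] rpy [ 3.1414e+00 -2.0000e-04  7.1890e-01] F [ 0.42 -0.33 -1.72] M [-0.002  0.072 -0.037] g 13.9 q [-0.361  0.335  1.815  0.     0.992  0.491]
linear [-0.  -0.1  2.3] turn [ 0.0002 -0.0002 -0.0001]
```

There's no contact force with the tips about 2 mm below the ring face, so the pins seem to be in. I'll go deeper.

Request:
{"op": "play_rows", "data": {"moves": [{"claw": 0, "linear": [0, -0.1, 1], "turn": [0, 0, 0]}, {"claw": 0, "linear": [0, -0.1, 2], "turn": [0, 0, 0]}, {"claw": 0, "linear": [0, -0.1, 3], "turn": [0, 0, 0]}, {"claw": 0, "linear": [0, -0.1, 3], "turn": [0, 0, 0]}, {"claw": 0, "linear": [0, -0.1, 3], "turn": [0, 0, 0]}]}}

```text
time_s: 11.42
ee_pos: [0.4729, -0.1393, 0.0694]
eef_rot: [3.141, -0.0, 0.719]
force: [-0.6, -0.4, -1.6]
grip_width: 0.0138
```

```bash
python3 - <<'E'
from h import *
o=st();print(np.degrees(0))
E
```

```text
t 11.425 p [ 472.94 -139.29   69.36] rpy [ 3.1413e+00 -3.0000e-04  7.1890e-01] F [-0.61 -0.41 -1.64] M [-0.021  0.097  0.02 ] g 13.82 q [-0.361  0.339  1.817  0.     0.985  0.491]
0.0
```

Tips are about 5 mm deep with no load. Now turning clockwise (positive turn about tool z).

Request:
{"op": "play_rows", "data": {"moves": [{"claw": 0, "linear": [0, 0, 0], "turn": [0, 0, 0.05]}, {"claw": 0, "linear": [0, 0, 0], "turn": [0, 0, 0.1]}, {"claw": 0, "linear": [0, 0, 0], "turn": [0, 0, 0.15]}, {"claw": 0, "linear": [0, 0, 0], "turn": [0, 0, 0.2]}, {"claw": 0, "linear": [0, 0, 0], "turn": [0, 0, 0.25]}, {"claw": 0, "linear": [0, 0, 0], "turn": [0, 0, 0.3]}]}}

```text
time_s: 12.18
ee_pos: [0.4729, -0.1391, 0.0694]
eef_rot: [-3.142, -0.0, 0.417]
force: [-0.4, 1.5, -2.2]
grip_width: 0.0133
```

```bash
python3 - <<'E'
from h import *
o=st()
go([0.4729,-0.1393,0.0695],0.419)
E
```

```text
t 12.175 p [ 472.91 -139.11   69.37] rpy [-3.1415e+00 -3.0000e-04  4.1750e-01] F [-0.38  1.51 -2.25] M [0.192 0.147 0.123] g 13.35 q [-0.361  0.339  1.817  0.     0.985  0.793]
linear [-0.1  0.2 -0.1] turn [-0.0001 -0.0003 -0.0015]
```

Mz is 0.12 N m, which matches running friction, so the ring is turning. From here I'll take smaller steps.

Request:
{"op": "play_rows", "data": {"moves": [{"claw": 0, "linear": [0, 0.1, 0], "turn": [0, 0, 0.03]}, {"claw": 0, "linear": [0, 0.1, 0], "turn": [0, 0, 0.06]}, {"claw": 0, "linear": [0, 0.1, 0], "turn": [0, 0, 0.08]}, {"claw": 0, "linear": [0, 0.1, 0], "turn": [0, 0, 0.1]}, {"claw": 0, "linear": [0, 0.1, 0], "turn": [0, 0, 0.12]}]}}

```text
time_s: 12.8
ee_pos: [0.4729, -0.1391, 0.0693]
eef_rot: [-3.141, -0.0, 0.296]
force: [-1.7, 2.7, -1.6]
grip_width: 0.0138
```

```bash
python3 - <<'E'
from h import *
o=st()
E
```

```text
t 12.8 p [ 472.9  -139.14   69.33] rpy [-3.1413e+00 -2.0000e-04  2.9630e-01] F [-1.69  2.71 -1.63] M [0.488 0.201 0.147] g 13.79 q [-0.361  0.339  1.817  0.     0.986  0.914]
```

Request:
{"op": "play_rows", "data": {"moves": [{"claw": 0, "linear": [0, -0.3, 0], "turn": [0, 0, 0.02]}, {"claw": 0, "linear": [0, -0.3, 0], "turn": [0, 0, 0.04]}, {"claw": 0, "linear": [0, -0.3, 0], "turn": [0, 0, 0.05]}]}}

```text
time_s: 13.18
ee_pos: [0.4729, -0.139, 0.0694]
eef_rot: [-3.142, -0.0, 0.245]
force: [0.2, -0.3, -2.2]
grip_width: 0.0137
```

```bash
python3 - <<'E'
from h import *
o=st()
E
```

```text
t 13.175 p [ 472.88 -138.97   69.39] rpy [-3.1415e+00 -4.0000e-04  2.4550e-01] F [ 0.25 -0.29 -2.16] M [-0.018  0.125  0.03 ] g 13.73 q [-0.36   0.339  1.817  0.     0.985  0.965]
```

Request:
{"op": "play_rows", "data": {"moves": [{"claw": 0, "linear": [0, 0, 0], "turn": [0, 0, 0.02]}, {"claw": 0, "linear": [0, 0, 0], "turn": [0, 0, 0.04]}, {"claw": 0, "linear": [0, 0, 0], "turn": [0, 0, 0.05]}]}}

```text
time_s: 13.55
ee_pos: [0.4729, -0.139, 0.0694]
eef_rot: [-3.142, -0.0, 0.195]
force: [-0.4, 0.6, -2.1]
grip_width: 0.0134
```

```bash
python3 - <<'E'
from h import *
o=st()
E
```

```text
t 13.55 p [ 472.88 -138.97   69.39] rpy [-3.1415e+00 -3.0000e-04  1.9460e-01] F [-0.42  0.62 -2.07] M [0.159 0.06  0.105] g 13.39 q [-0.36   0.339  1.817  0.     0.985  1.016]
```

Still at running friction (0.105 N m) with balanced side force. Continuing.

Request:
{"op": "play_rows", "data": {"moves": [{"claw": 0, "linear": [0, 0, 0], "turn": [0, 0, 0.02]}, {"claw": 0, "linear": [0, 0, 0], "turn": [0, 0, 0.04]}, {"claw": 0, "linear": [0, 0, 0], "turn": [0, 0, 0.05]}]}}

```text
time_s: 13.92
ee_pos: [0.4729, -0.1389, 0.0694]
eef_rot: [-3.142, -0.0, 0.144]
force: [0.0, 0.6, -1.6]
grip_width: 0.0139
```

```bash
python3 - <<'E'
from h import *
o=st()
E
```

```text
t 13.925 p [ 472.89 -138.95   69.39] rpy [-3.1415e+00 -4.0000e-04  1.4370e-01] F [ 0.03  0.56 -1.65] M [0.11  0.152 0.093] g 13.86 q [-0.36   0.339  1.817  0.     0.985  1.067]
```

Request:
{"op": "play_rows", "data": {"moves": [{"claw": 0, "linear": [0, 0, 0], "turn": [0, 0, 0.02]}, {"claw": 0, "linear": [0, 0, 0], "turn": [0, 0, 0.04]}, {"claw": 0, "linear": [0, 0, 0], "turn": [0, 0, 0.04]}]}}

```text
time_s: 14.3
ee_pos: [0.4728, -0.1389, 0.0694]
eef_rot: [-3.141, -0.0, 0.103]
force: [-0.4, 1.2, -1.7]
grip_width: 0.0136
```

```bash
python3 - <<'E'
from h import *
o=st()
E
```

```text
t 14.3 p [ 472.85 -138.94   69.37] rpy [-3.1414e+00 -3.0000e-04  1.0330e-01] F [-0.36  1.19 -1.73] M [0.152 0.174 0.11 ] g 13.6 q [-0.36   0.339  1.817  0.     0.985  1.107]
```

Request:
{"op": "play_rows", "data": {"moves": [{"claw": 0, "linear": [0, 0, 0], "turn": [0, 0, 0.02]}, {"claw": 0, "linear": [0, 0, 0], "turn": [0, 0, 0.04]}, {"claw": 0, "linear": [0, 0, 0], "turn": [0, 0, 0.04]}]}}

```text
time_s: 14.68
ee_pos: [0.4729, -0.1389, 0.0694]
eef_rot: [-3.141, -0.0, 0.063]
force: [-0.7, 0.0, -1.4]
grip_width: 0.0136
```

```bash
python3 - <<'E'
from h import *
o=st()
E
```

```text
t 14.675 p [ 472.86 -138.94   69.38] rpy [-3.1414e+00 -3.0000e-04  6.2800e-02] F [-0.7   0.02 -1.37] M [0.25  0.113 0.074] g 13.63 q [-0.36   0.339  1.817  0.     0.985  1.147]
```

Request:
{"op": "play_rows", "data": {"moves": [{"claw": 0, "linear": [0, 0, 0], "turn": [0, 0, 0.02]}, {"claw": 0, "linear": [0, 0, 0], "turn": [0, 0, 0.04]}, {"claw": 0, "linear": [0, 0, 0], "turn": [0, 0, 0.04]}]}}

```text
time_s: 15.05
ee_pos: [0.4729, -0.1389, 0.0694]
eef_rot: [-3.141, -0.0, 0.022]
force: [0.2, 1.0, -1.7]
grip_width: 0.0136
```

```bash
python3 - <<'E'
from h import *
o=st()
E
```

```text
t 15.05 p [ 472.85 -138.92   69.36] rpy [-3.1414e+00 -3.0000e-04  2.2400e-02] F [ 0.25  0.96 -1.74] M [0.22  0.173 0.12 ] g 13.56 q [-0.36   0.339  1.817  0.     0.985  1.188]
```

Request:
{"op": "play_rows", "data": {"moves": [{"claw": 0, "linear": [0, 0, 0], "turn": [0, 0, 0.02]}, {"claw": 0, "linear": [0, 0, 0], "turn": [0, 0, 0.04]}, {"claw": 0, "linear": [0, 0, 0], "turn": [0, 0, 0.04]}]}}

```text
time_s: 15.42
ee_pos: [0.4729, -0.1389, 0.0694]
eef_rot: [-3.141, -0.0, -0.018]
force: [0.4, 0.9, -1.8]
grip_width: 0.0135
```

```bash
python3 - <<'E'
from h import *
o=st()
E
```

```text
t 15.425 p [ 472.86 -138.92   69.37] rpy [-3.1413e+00 -3.0000e-04 -1.8000e-02] F [ 0.42  0.93 -1.75] M [0.281 0.14  0.142] g 13.5 q [-0.36   0.339  1.817  0.     0.985  1.228]
```

Request:
{"op": "play_rows", "data": {"moves": [{"claw": 0, "linear": [0, 0, 0], "turn": [0, 0, 0.02]}, {"claw": 0, "linear": [0, 0, 0], "turn": [0, 0, 0.04]}, {"claw": 0, "linear": [0, 0, 0], "turn": [0, 0, 0.04]}]}}

```text
time_s: 15.8
ee_pos: [0.4728, -0.1389, 0.0694]
eef_rot: [-3.141, -0.0, -0.058]
force: [-0.0, 2.0, -2.7]
grip_width: 0.0136
```

```bash
python3 - <<'E'
from h import *
o=st()
E
```

```text
t 15.8 p [ 472.85 -138.91   69.37] rpy [-3.1413e+00 -2.0000e-04 -5.8400e-02] F [-0.02  2.01 -2.68] M [0.283 0.114 0.152] g 13.57 q [-0.36   0.339  1.817  0.     0.985  1.269]
```

Request:
{"op": "play_rows", "data": {"moves": [{"claw": 0, "linear": [0, 0, 0], "turn": [0, 0, 0.02]}, {"claw": 0, "linear": [0, 0, 0], "turn": [0, 0, 0.04]}, {"claw": 0, "linear": [0, 0, 0], "turn": [0, 0, 0.04]}]}}

```text
time_s: 16.18
ee_pos: [0.4729, -0.1389, 0.0694]
eef_rot: [-3.141, -0.0, -0.099]
force: [-0.5, 0.8, -1.0]
grip_width: 0.0138
```

```bash
python3 - <<'E'
from h import *
o=st()
im=vision.camera("wrist");cv2.imwrite("pics/w7.png",im);crop(im,220,110,360,260,4,"pics/w7z.png")
E
```

```text
t 16.175 p [ 472.87 -138.87   69.37] rpy [-3.1413e+00 -3.0000e-04 -9.8700e-02] F [-0.48  0.85 -1.04] M [0.317 0.101 0.204] g 13.8 q [-0.36   0.339  1.817  0.     0.985  1.309]
```

View pics/w7z.png

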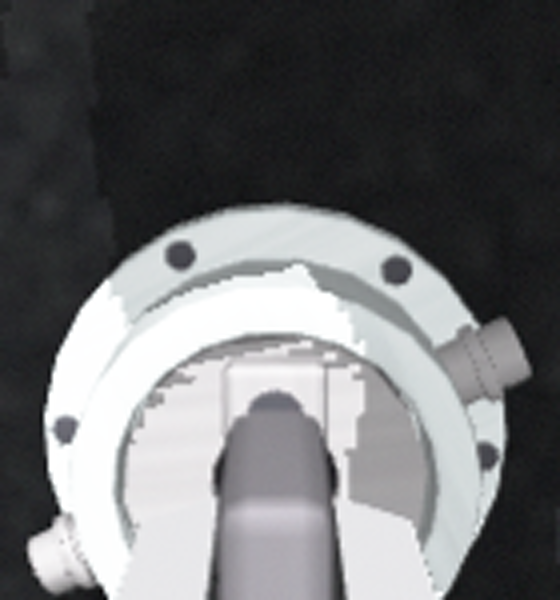

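Mz has risen to 0.20 N m, so the stop may be starting to take load. The bar sits squarely in the bore in the picture. Smaller steps now.

Request:
{"op": "play_rows", "data": {"moves": [{"claw": 0, "linear": [0, 0, 0], "turn": [0, 0, 0.02]}, {"claw": 0, "linear": [0, 0, 0], "turn": [0, 0, 0.02]}]}}

```text
time_s: 16.48
ee_pos: [0.4729, -0.1389, 0.0694]
eef_rot: [-3.141, -0.0, -0.119]
force: [1.1, 0.8, -1.9]
grip_width: 0.0134
```

```bash
python3 - <<'E'
from h import *
o=st()
E
```

```text
t 16.475 p [ 472.88 -138.87   69.38] rpy [-3.1413e+00 -3.0000e-04 -1.1870e-01] F [ 1.11  0.84 -1.94] M [0.313 0.09  0.279] g 13.37 q [-0.36   0.339  1.817  0.     0.985  1.329]
```

The torque is rising at about 4–5 N m/rad, so the ring is on the stop. Nip up to about 0.42 N m.

Request:
{"op": "play_rows", "data": {"moves": [{"claw": 0, "linear": [0, 0, 0], "turn": [0, 0, 0.015]}, {"claw": 0, "linear": [0, 0, 0], "turn": [0, 0, 0.025]}, {"claw": 0, "linear": [0, 0, 0], "turn": [0, 0, 0.025]}]}}

```text
time_s: 16.85
ee_pos: [0.4729, -0.1389, 0.0694]
eef_rot: [-3.141, -0.0, -0.144]
force: [0.6, 1.7, -2.9]
grip_width: 0.014
```

```bash
python3 - <<'E'
from h import *
o=st()
E
```

```text
t 16.85 p [ 472.9  -138.89   69.38] rpy [-3.1414e+00 -3.0000e-04 -1.4380e-01] F [ 0.62  1.73 -2.91] M [0.352 0.109 0.383] g 13.99 q [-0.36   0.339  1.817  0.     0.985  1.354]
```

Request:
{"op": "play_rows", "data": {"moves": [{"claw": 0, "linear": [0, 0, 0], "turn": [0, 0, 0.008]}, {"claw": 0, "linear": [0, 0, 0], "turn": [0, 0, 0.008]}]}}

```text
time_s: 17.1
ee_pos: [0.4729, -0.1389, 0.0694]
eef_rot: [-3.141, -0.0, -0.152]
force: [1.0, 1.9, -1.3]
grip_width: 0.0133
```

```bash
python3 - <<'E'
from h import *
o=st()
E
```

```text
t 17.1 p [ 472.91 -138.88   69.39] rpy [-3.1413e+00 -3.0000e-04 -1.5190e-01] F [ 0.98  1.86 -1.3 ] M [0.333 0.087 0.453] g 13.35 q [-0.36   0.339  1.817  0.     0.985  1.362]
```

Request:
{"op": "play_rows", "data": {"moves": [{"claw": 0, "linear": [0, 0, 0], "turn": [0, 0, 0]}, {"claw": 0, "linear": [0, 0, 0], "turn": [0, 0, 0]}]}}

```text
time_s: 17.35
ee_pos: [0.4729, -0.1389, 0.0694]
eef_rot: [-3.141, -0.0, -0.152]
force: [0.5, 1.1, -2.1]
grip_width: 0.0134
```

```bash
python3 - <<'E'
from h import *
o=st()
E
```

```text
t 17.35 p [ 472.88 -138.87   69.36] rpy [-3.1413e+00 -2.0000e-04 -1.5190e-01] F [ 0.55  1.14 -2.05] M [0.38  0.104 0.424] g 13.4 q [-0.36   0.339  1.817  0.     0.985  1.362]
```

I held about 0.43 N m for half a second. Next I'll back off about 0.16 rad to the middle of the clearance and lift straight out.

Request:
{"op": "play_rows", "data": {"moves": [{"claw": 0, "linear": [0, 0, 0], "turn": [0, 0, -0.03]}, {"claw": 0, "linear": [0, 0, 0], "turn": [0, 0, -0.06]}, {"claw": 0, "linear": [0, 0, 0], "turn": [0, 0, -0.09]}, {"claw": 0, "linear": [0, 0, 0], "turn": [0, 0, -0.12]}, {"claw": 0, "linear": [0, 0, 0], "turn": [0, 0, -0.15]}, {"claw": 0, "linear": [0, 0, 0], "turn": [0, 0, -0.15]}]}}

```text
time_s: 18.1
ee_pos: [0.4729, -0.139, 0.0694]
eef_rot: [-3.142, -0.0, -0.002]
force: [0.1, 0.2, -1.1]
grip_width: 0.0136
```

```bash
python3 - <<'E'
from h import *
o=st()
E
```

```text
t 18.1 p [ 472.91 -139.     69.42] rpy [-3.1416e+00 -4.0000e-04 -1.5000e-03] F [ 0.09  0.15 -1.15] M [ 0.073  0.121 -0.013] g 13.62 q [-0.36   0.339  1.817  0.     0.985  1.212]
```

Torque and side force are both zero. Lifting straight up.

Request:
{"op": "play_rows", "data": {"moves": [{"claw": 0, "linear": [0, 0, -3], "turn": [0, 0, 0]}, {"claw": 0, "linear": [0, 0, -8], "turn": [0, 0, 0]}, {"claw": 0, "linear": [0, 0, -16], "turn": [0, 0, 0]}, {"claw": 0, "linear": [0, 0, -35], "turn": [0, 0, 0]}, {"claw": 0, "linear": [0, 0, -64], "turn": [0, 0, 0]}, {"claw": 0, "linear": [0, 0, -64], "turn": [0, 0, 0]}]}}

```text
time_s: 18.85
ee_pos: [0.4738, -0.1393, 0.1354]
eef_rot: [3.14, -0.004, -0.001]
force: [-0.7, 0.3, -0.6]
grip_width: 0.0134
```

```bash
python3 - <<'E'
from h import *
o=st();im=vision.camera("wrist");cv2.imwrite("pics/w8.png",im);crop(im,220,100,360,250,4,"pics/w8z.png")
go([0.467,0.2435,0.134],0.2122)
E
```

```text
t 18.85 p [ 473.82 -139.33  135.37] rpy [ 3.1402e+00 -4.2000e-03 -1.4000e-03] F [-0.67  0.33 -0.58] M [-0.021  0.191 -0.032] g 13.45 q [-0.36   0.246  1.762  0.     1.129  1.212]
linear [  -6.7 -382.6   -0.4] turn [ 0.0007 -0.0018 -0.2137]
```

View pics/w8z.png

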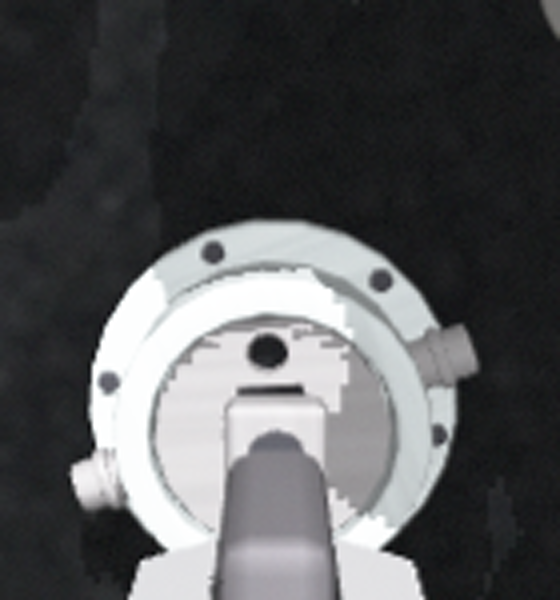

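The ring's hole at zoom (267,350) now lies nearly on the tool's x axis, so the ring turned by about 0.7 rad and stayed home. Now returning to the stand.

Request:
{"op": "play_rows", "data": {"moves": [{"claw": 0, "linear": [-1, -40, -1], "turn": [0, 0, -0.02]}, {"claw": 0, "linear": [-2, -95, -1], "turn": [0, 0, -0.05]}, {"claw": 0, "linear": [-3, -150, -1], "turn": [0, 0, -0.08]}, {"claw": 0, "linear": [-4, -205, -1], "turn": [0, 0, -0.11]}, {"claw": 0, "linear": [-5, -260, -1], "turn": [0, 0, -0.14]}, {"claw": 0, "linear": [-6, -315, -1], "turn": [0, 0, -0.17]}, {"claw": 0, "linear": [-6.7, -365, 0], "turn": [0, 0, -0.2]}, {"claw": 0, "linear": [-6.7, -382.6, 0], "turn": [0, -0.002, -0.2137]}]}}

```text
time_s: 19.9
ee_pos: [0.466, 0.2455, 0.1322]
eef_rot: [3.141, 0.002, 0.215]
force: [-0.3, -0.6, -1.4]
grip_width: 0.014
```

```bash
python3 - <<'E'
from h import *
o=st();go([0.467,0.2435,0.075],0.2122)
E
```

```text
t 19.9 p [466.03 245.47 132.17] rpy [3.1406e+00 2.3000e-03 2.1530e-01] F [-0.25 -0.63 -1.38] M [0.052 0.129 0.06 ] g 14.03 q [ 4.160e-01  3.230e-01  1.670e+00 -1.000e-03  1.151e+00  1.771e+00]
linear [ 0.7  2.1 57.2] turn [0.001  0.0023 0.0031]
```

Request:
{"op": "play_rows", "data": {"moves": [{"claw": 0, "linear": [0.7, 2.1, 10], "turn": [0.001, 0.002, 0.003]}, {"claw": 0, "linear": [0.7, 2.1, 35], "turn": [0.001, 0.002, 0.003]}, {"claw": 0, "linear": [0.7, 2.1, 57], "turn": [0.001, 0.002, 0.003]}, {"claw": 0, "linear": [0.7, 2.1, 57], "turn": [0.001, 0.002, 0.003]}, {"claw": 0, "linear": [0.7, 2.1, 57], "turn": [0.001, 0.002, 0.003]}]}}

```text
time_s: 20.52
ee_pos: [0.4674, 0.2428, 0.0756]
eef_rot: [-3.142, -0.0, 0.211]
force: [0.5, -0.1, -1.4]
grip_width: 0.0138
```

```bash
python3 - <<'E'
from h import *
o=st();go([0.467,0.2435,0.0485],0.2122)
E
```

```text
t 20.525 p [467.42 242.81  75.61] rpy [-3.1416e+00 -1.0000e-04  2.1110e-01] F [ 0.49 -0.14 -1.37] M [-0.085  0.182  0.005] g 13.76 q [ 0.41   0.396  1.718 -0.     1.027  1.769]
linear [-0.3 -0.8 27.1] turn [-0.     -0.0001 -0.0011]
```

Request:
{"op": "play_rows", "data": {"moves": [{"claw": 0, "linear": [-0.3, -0.8, 5], "turn": [0, 0, -0.001]}, {"claw": 0, "linear": [-0.3, -0.8, 10], "turn": [0, 0, -0.001]}, {"claw": 0, "linear": [-0.3, -0.8, 15], "turn": [0, 0, -0.001]}, {"claw": 0, "linear": [-0.3, -0.8, 18], "turn": [0, 0, -0.001]}, {"claw": 0, "linear": [-0.3, -0.8, 18], "turn": [0, 0, -0.001]}]}}

```text
time_s: 21.15
ee_pos: [0.4669, 0.2435, 0.0574]
eef_rot: [3.142, 0.0, 0.212]
force: [-0.6, 0.8, -2.0]
grip_width: 0.0135
```

```bash
python3 - <<'E'
from h import *
o=st();go([0.467,0.2435,0.0485],0.2122)
E
```

```text
t 21.15 p [466.86 243.52  57.36] rpy [3.1415e+00 3.0000e-04 2.1220e-01] F [-0.58  0.77 -1.95] M [-0.039  0.16  -0.009] g 13.54 q [ 0.411  0.423  1.73  -0.     0.989  1.77 ]
linear [0.1 0.  8.9] turn [0.0001 0.0003 0.    ]
```

The tips are 5 mm into the stand's holes with no resistance. Lowering the rest of the way.

Request:
{"op": "play_rows", "data": {"moves": [{"claw": 0, "linear": [0, 0, 4], "turn": [0, 0, 0]}, {"claw": 0, "linear": [0, 0, 7], "turn": [0, 0, 0]}, {"claw": 0, "linear": [0, 0, 9], "turn": [0, 0, 0]}, {"claw": 0, "linear": [0, 0, 9], "turn": [0, 0, 0]}, {"claw": 0, "linear": [0, 0, 9], "turn": [0, 0, 0]}]}}

```text
time_s: 21.78
ee_pos: [0.4669, 0.2435, 0.0484]
eef_rot: [3.142, 0.0, 0.212]
force: [-0.3, 0.0, -2.3]
grip_width: 0.0137
```

```bash
python3 - <<'E'
from h import *
o=st();go([0.467,0.2435,0.0482],0.2122)
E
```

```text
t 21.775 p [466.88 243.52  48.36] rpy [3.1415e+00 2.0000e-04 2.1220e-01] F [-0.33  0.01 -2.32] M [-0.046  0.162  0.027] g 13.67 q [ 0.411  0.436  1.735 -0.     0.97   1.77 ]
linear [0.1 0.  0.2] turn [ 0.0001  0.0002 -0.    ]
```

Seated to within 0.1 mm of the original height. Open gently, then lift.

Request:
{"op": "play_rows", "data": {"moves": [{"claw": 0, "linear": [0, 0, 0.2], "turn": [0, 0, 0]}, {"claw": 0.2, "linear": [0, 0, 0.2], "turn": [0, 0, 0]}, {"claw": 0.3, "linear": [0, 0, 0.2], "turn": [0, 0, 0]}, {"claw": 0.45, "linear": [0, 0, 0.2], "turn": [0, 0, 0]}, {"claw": 0.6, "linear": [0, 0, 0.2], "turn": [0, 0, 0]}, {"claw": 0.6, "linear": [0, 0, 0.2], "turn": [0, 0, 0]}, {"claw": 0.6, "linear": [0, 0, 0.2], "turn": [0, 0, 0]}], "force": 5}}

```text
time_s: 22.65
ee_pos: [0.4669, 0.2435, 0.0482]
eef_rot: [3.142, 0.0, 0.212]
force: [-0.2, 0.7, -0.1]
grip_width: 0.0562
```

Request:
{"op": "play_rows", "data": {"moves": [{"claw": 0.6, "linear": [0, 0, -20], "turn": [0, 0, 0]}, {"claw": 0.6, "linear": [0, 0, -60], "turn": [0, 0, 0]}, {"claw": 0.6, "linear": [0, 0, -110], "turn": [0, 0, 0]}, {"claw": 0.6, "linear": [-30, 0, -160], "turn": [0, 0, 0]}, {"claw": 0.6, "linear": [-60, 0, -162], "turn": [0, 0, 0]}, {"claw": 0.6, "linear": [-60, 0, -162], "turn": [0, 0, 0]}]}}

```text
time_s: 23.4
ee_pos: [0.4074, 0.2308, 0.211]
eef_rot: [-3.141, -0.001, 0.213]
force: [0.1, 0.1, -0.1]
grip_width: 0.0564
```

```bash
python3 - <<'E'
from h import *
o=st();im=vision.camera("wrist");cv2.imwrite("pics/w9.png",im);np.save("w9.npy",o,allow_pickle=True)
t=vision.camera("top");cv2.imwrite("pics/t9.png",t)
s=vision.camera("scene");cv2.imwrite("pics/s9.png",cv2.resize(s[150:350,180:440],None,fx=3,fy=3,interpolation=2))
E
```

```text
t 23.4 p [407.41 230.84 211.04] rpy [-3.1413e+00 -1.4000e-03  2.1280e-01] F [ 0.05  0.06 -0.14] M [0.038 0.122 0.06 ] g 56.37 q [ 0.437  0.111  1.735 -0.     1.294  1.795]
```

View pics/w9.png

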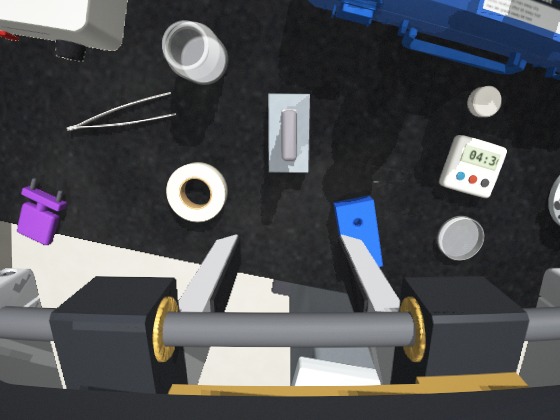

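View pics/s9.png

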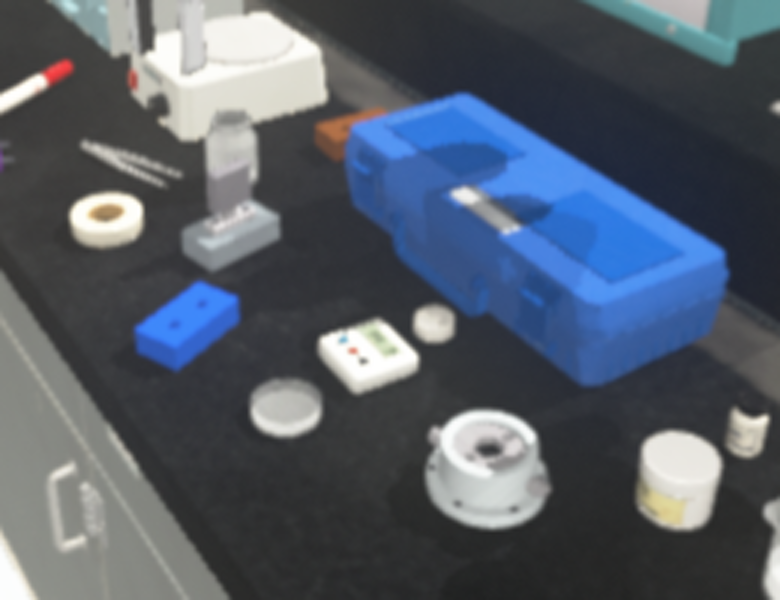

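View pics/t9.png

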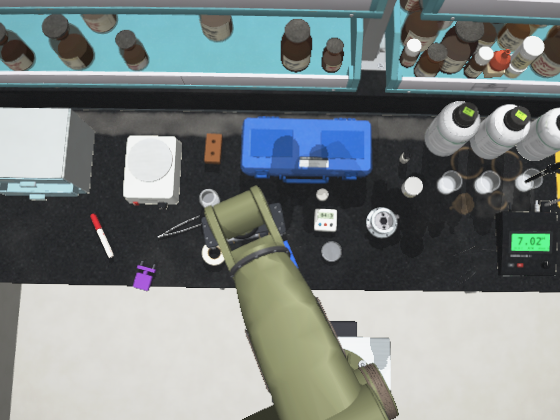

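```bash
python3 - <<'E'
from h import *
o=dict(np.load("w4.npy",allow_pickle=True).item())
o["ee_pos"]=np.array([.47382,-.13933,.13537]);o["eef_rot"]=np.array([3.1402,-.0042,-.0014])
c=cam("wrist",o); h=onz(c,(220+267.5/4-.5,100+351/4-.5),.036); v=h-np.array([.4739,-.1393,.036]);print(np.linalg.norm(v),np.arctan2(v[1],v[0]))
o3=np.load("w3.npy",allow_pickle=True).item();c=cam("wrist",o3)
a,b=[onz(c,(240+x/5.6,95+y/5.6),.021) for x,y in((42,210),(535,378))];print(a,b,np.linalg.norm(a-b),np.arctan2(*(a-b)[1::-1])-np.pi/2)
t=cv2.imread("pics/t9.png");t0=cv2.imread("pics/top0.png")
cv2.imwrite("pics/t9z.png",np.hstack([cv2.resize(q[190:260,345:415],None,fx=5.7,fy=5.7,interpolation=2) for q in (t0,t)]))
E
```

```text
0.018126536136338703 0.06384920030230876
[ 0.45631534 -0.09596381  0.021     ] [ 0.49092785 -0.18418622  0.021     ] 0.09476930031504352 0.3738788984269843
```

View pics/t9z.png

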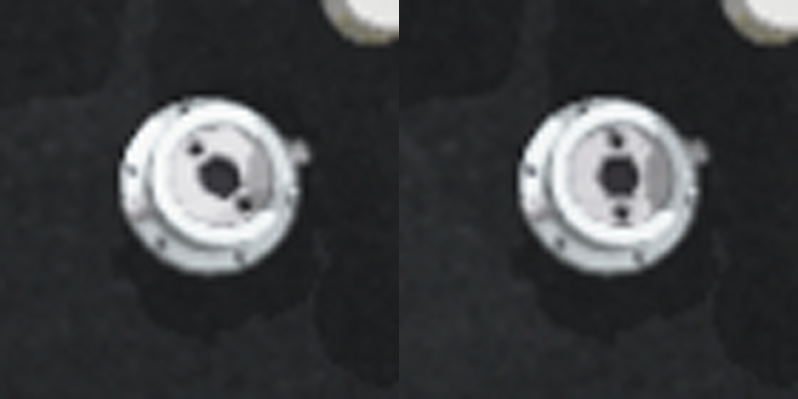

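The holes went from 0.719 to 0.064 rad in the world frame, which is about -0.31 relative to the housing. That is at the edge of the allowed offset (±0.3) for a ring at home, within my measuring error. The spanner is seated and the bystanders look unmoved, so I'll hand in.

```bash
python3 - <<'E'
from station import hand_in
print(hand_in())
E
```

```text
the job is handed in; nothing more can be done
None
```

I took the spanner from its stand, turned the ring clockwise home against its stop, nipped it up and put the spanner back. I handed the job in at about 23.6 s of the 72 s allowed; hand-in reports no verdict.

- **Pins in the ring:** they slid into both holes at the first try, about 5 mm deep, with no noticeable contact force.
- **Turning and nip:** running friction was about 0.12 N m. At the stop the torque rose at 4–5 N m per rad, and I held 0.42–0.45 N m for about 0.5 s.
- **Ring home:** after I backed off, the torque read zero. The pictures show the hole line turned by about 0.65 rad. It now stands at about -0.31 rad from the housing's x axis, just outside the stated ±0.3 for a ring at home. My estimate of the housing's direction is only rough, so I relied mainly on the steep torque rise at the stop.
- **Spanner back:** it seated within 0.2 mm of its original height, and in the final wrist and scene pictures it stands upright in the grey stand. The gripper was open and clear.
- **Other things on the bench:** they look unmoved in the last pictures, judged by eye.

The top and wrist cameras disagreed by about 1.5 mm on the cell's position. I aimed by the wrist camera, corrected by 0.7 mm along each tool axis from where it saw the gripped spanner.

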